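# Bring the square cup round and put the knob away

## Task

Turn the parts carousel until its one square cup stands in line with the pointer on the stand, by pressing lightly on the bare flat push rim below the cups and dragging it round (keep under 16 N on the carousel, and do not push on the cups). Then pick up the loose black control knob from the bench and put it in the square cup, leaving the cup in line with the pointer and everything else on the bench where it is.

Things in the scene. Friction and masses are not known exactly. Their poses are not given: they have to be found in the camera images.
- stand: Grey carousel stand fixed to the bench; its height varies (origin 0 to 12 mm above the bench). Origin on the turning axis. Its own -x axis is the front: a grey pointer lug stands there just outside the rim's edge, 154 to 185 mm from the axis, 22 mm wide, its top 40 mm above the origin.
- platter: Carousel: a 180 mm metal deck carrying the cups, and below it, turning with it, a flat grey push rim. Origin on the axis at the deck's top, 56 mm above the stand's origin; x axis to the square cup. Turns both ways without stops; drag 0.45 N m, stays where left. Rides on springs, sinking 1 mm per 12 N.
- rim_ref (a point): Point on the axis at the nominal height of the push rim's top, 19 mm below the deck's top. The rim is a flat disc, 300 mm across, bare from 90 to 150 mm radius; its real height is not measured and lies up to 8 mm higher or lower: find it by touch. A fingertip pressing it with 8 to 11 N at 130 mm radius drags the carousel; under 4 to 6 N it slips.
- cups: Six white plastic cups, 22 mm tall, fixed in a ring on the deck, centres 60 mm from the axis at 60 degree steps: one square, five round (46 mm across, with small parts in them). They weigh little and must not be pushed with more than 3 N. Origin as the platter's.
- square_cup (a point): Centre of the inner floor of the only square cup, 3 mm above the deck's top; the cup is empty, 46 mm square outside, 40 mm inside, rim 19 mm above this point; x axis points radially outward.
- front_spot (a point): The point on the line from the axis to the pointer, 60 mm from the axis and 3 mm above the deck: where square_cup must be when in line.
- knob_center (a point): Centre, half-way up, of the loose black plastic control knob standing on the bench: 26 mm tall, 26 mm across at the body and 30 mm at a 4 mm skirt at its foot; about 30 g.
- capacitor: Bystander: upright bare aluminium can, 30 mm across, 42 mm tall. Origin under its centre.
- relay: Bystander: grey relay block, 30 x 24 mm, 38 mm tall. Origin under its centre.
- transformer: Bystander: dark steel and black transformer, 50 x 58 mm, 36 mm tall. Origin under its centre.
- screwdriver: Bystander: screwdriver lying flat.
- multimeter: Bystander: grey hand multimeter lying flat, 150 x 75 mm, 38 mm tall. Origin under its centre.
- stylus: Bystander: thin black pen lying flat, 140 mm long.
- knob: The same knob's body; origin under its centre.
Things that resemble listed ones, but are neither listed nor needed, are in the scene too. Leave any blue look-alike of the knob alone.

How it is judged (in metres and radians):
On the way, in this order (a step that is already met when the one before it is completed fails the run):
1. the square cup is in line with the pointer (within 6 mm of front_spot) and at rest (horizontal distance between square_cup and front_spot below 0.006 m and angular speed of platter below 0.05 rad/s), for 0.3 s.
2. the knob is in the square cup (horizontal distance between knob_center and square_cup below 0.018 m and z of knob_center in the frame of square_cup between 0.005 and 0.024 m), for 0.2 s.
At the end, for the whole second after the job is handed in: The square cup's centre is within 6 mm of front_spot, the carousel is at rest, and the knob lies at rest inside the square cup (centre within 18 mm sideways of the cup's centre, 5 to 24 mm above its floor) (all of step 1 and all of step 2 and linear speed of knob below 0.02 m/s); the robot touches nothing.
It fails at once if the robot presses or pushes the carousel with more than 16 N (contact force between any of the fingers, the arm and platter above 16 N).
It fails at once if the robot pushes the cups with more than 3 N (contact force between any of the fingers, the arm and cups above 3 N).
It fails at once if a bystander is moved by more than 20 mm (distance of any of capacitor, relay, transformer, screwdriver, multimeter, stylus from where it was at the start of the episode above 0.02 m).
It also fails if it takes over 72 s, if anything falls off the work surface, if the arm or the gripper's body presses on something with over 40 N, if the wrist force passes 120 N, or if a joint passes its speed limit or range.

## Robot

A 7-joint arm with a two-finger parallel gripper is mounted at the origin on the work surface. World frame = base frame: x ahead of the robot, y to its left, z up, the work surface at z = 0. Lengths are in mm, angles in rad, forces in N, time in s.
With the tool pointing down it reaches from about 400 to 875 mm from the base axis. Payload 4.4 kg.
Tool frame: the origin (TCP) lies midway between the tips of the shut fingers; the grasp point (between the pads) lies 19 mm behind it (ctrl.pinch_z is the distance from the TCP to the grasp point, in mm); z points along the fingers, y is the line along which they close (so a half turn about z gives the same grasp; the last joint's range is limited). The gripper opens to 85 mm and grips with 20 to 120 N. Pads are 22 mm wide; open, the fingers measure 114 mm over their backs; the gripper's body (76 mm by 85 mm) begins 54 mm behind the grasp point. The pads swing forward as they close: fully open they stand 13 mm farther back than shut.
Start: joints at [1.126, 0.628, 0.038, 1.517, -0.027, 0.996, -0.02], TCP at [240.402, -603.924, 231.313] pointing down, gripper open.
Joint ranges: [-3.06, 3.06], [-0.37, 2.12], [-1.25, 1.32], [0.18, 2.47], [-1.1, 4.24], [0.23, 1.98], [-2.94, 2.94]. Speed limits (rad/s): [2.57, 2.57, 3.14, 3.14, 3.14, 3.14, 3.14].

## Interface

Orientations are given as [roll, pitch, yaw] about the fixed x, y, z axes, in that order (R = Rz(yaw) Ry(pitch) Rx(roll)).
In Python, from cell import read_state, cams, order, ctrl gives the robot as it stands.
- The arm moves only by the tool move_arm, never from a script. Its argument "targets" is text: rows parted by semicolons, each of 7 numbers parted by spaces: the gripper's target within -1 to 1 (fully open at 1, half-way at 0, shut at -1), then the shift along the tool's x, y, z in cm, then the turn, a rotation vector about the tool's x, y, z in degrees. A call has 1 to 5 rows; each row shifts and turns the commanded pose from where the row before left it, along the tool's axes as they then stand; what a row does not reach is not made up. A row lasts 1/12 s, in which the tool goes at most 41.7 mm and 7.16 degrees, less where a joint would pass 70% of its speed; a pose out of reach is approached as far as the arm can. A call with a gripper value outside its range is refused whole. The fingers move at their own pace and stop on an object; the grip force is fixed at half the most. Time passes only in rows, so rows that do not move let the fingers close. It gives the time, the measured TCP pose, the force, the opening and the grip force at its end, in the units of the state.
- read_state(): the state, without advancing time (a new reading comes with each control period).
- cams.get_image(name): name is "side" or "top"; returns a dict with "color" (400x640x3 uint8, red, green, blue), "fovy" (degrees; the focal length in pixels is half the picture's height over the tangent of half this angle, whatever the lens; pixels are square), "cx", "cy" (the principal point, pixels), "k1" (the pictures are not rectified: a ray, as slopes to the right and down, at radius r is drawn at 1 + k1 r^2 times it, then the intrinsics apply), "rvec" (rotation vector, rad) and "tvec" (3), from world to camera coordinates, as OpenCV has them. Camera axes: x right, y down, z forward; pixel columns grow to the right and rows downward; lengths in mm; the calibration is good to about 2 mm. A picture is of the moment at which its call begins. There is no depth.
- order.finish_job(): hands the job in; it is judged then, once.
The state is a dict: "clock": time; "qpos": joint angles; "qd": joint speeds; "tau": joint torques, N m; "eef_pos": TCP position; "tool_rot": TCP orientation; "force": force on the tool from outside, world axes, zero at the start; "torque": the same for the moment, N m; "width": finger opening in mm; "gripper_force": force on a finger pad.
Only numpy, scipy, OpenCV 4.12 (cv2) and the standard library are available. Lean on these libraries where they do the work, as an engineer would, in place of code of your own. Each camera call takes 0.05 s, during which the arm holds its last target. There are 200 camera calls.

## Working session

There is one attempt and no reset: what is moved stays moved. The work goes in short steps, Python scripts to look and compute and a tool call to move; the robot and the scene stay as the last step left them, time stands still between calls to the robot, and variables do not carry over. Pictures are saved under pics/ and viewed, at most 10 in all, crops included, and the job is handed in when it is done.

Besides the shell and the picture viewer there is one more tool, called after "Emit:" by a JSON object that holds its "name" and its "arguments". move_arm: Moves the arm, as the interface text tells. Its arguments: {"type":"object","properties":{"targets":{"type":"string"}},"required":["targets"]}

```bash
mkdir -p pics
cat > h.py <<'E'
import numpy as np, cv2
from cell import read_state, cams, order, ctrl
def snap(n,f):
    d=cams.get_image(n); cv2.imwrite(f,d['color'][...,::-1]); 
    np.save(f'{n}.npy',{k:v for k,v in d.items()},allow_pickle=True); return d
def load(n): return np.load(f'{n}.npy',allow_pickle=True).item()
def KD(d):
    f=200/np.tan(np.radians(d['fovy'])/2)
    return np.array([[f,0,d['cx']],[0,f,d['cy']],[0,0,1.]]),np.array([d['k1'],0,0,0,0.])
def pix(d,P):
    K,D=KD(d); return cv2.projectPoints(np.array(P,float).reshape(-1,3),np.array(d['rvec'],float),np.array(d['tvec'],float),K,D)[0].reshape(-1,2)
def ray(d,uv):
    K,D=KD(d); R=cv2.Rodrigues(np.array(d['rvec'],float))[0]
    u=cv2.undistortPoints(np.array(uv,float).reshape(-1,1,2),K,D).reshape(-1,2)
    return -R.T@np.array(d['tvec'],float).ravel(), np.c_[u,np.ones(len(u))]@R
def atz(d,uv,z):
    c,v=ray(d,uv); return c+v*((np.asarray(z)-c[2])/v[:,2])[:,None]
E
python3 - <<'E'
from h import *
for n in('side','top'):
    d=snap(n,f'pics/{n}0.png'); print(n,d['fovy'],d['k1'],ray(d,[(320,200)]))
print(read_state(), ctrl.pinch_z)
E
```

```text
side 45.36936238838418 -0.010995062431517159 (array([   96.48065333, -1030.48370505,   848.93986236]), array([[ 0.34301918,  0.73938558, -0.57960497]]))
top 42.831366133104076 -0.10045639862803954 (array([ 244.30098565,  -27.64591413, 1730.87792728]), array([[ 0.17397392,  0.01631088, -0.984646  ]]))
{'clock': 0.1, 'qpos': array([ 1.1262148 ,  0.62922768,  0.03843153,  1.5182445 , -0.0270145 ,
        0.99628852, -0.02000499]), 'qd': array([-0.00048285, -0.00335381,  0.00050157, -0.00119889,  0.00105048,
       -0.00106305, -0.0013715 ]), 'tau': array([ 2.43336734e-03, -5.64528394e+01,  1.23013627e+00, -1.93971008e+01,
        1.12417483e-02,  5.37563188e-03,  2.30476434e-05]), 'eef_pos': array([ 240.20300896, -603.40677982,  230.5051271 ]), 'tool_rot': array([-3.13994177e+00, -5.38834343e-06,  3.78779870e-01]), 'force': array([-0.77192353,  0.54081879, -0.97571994]), 'torque': array([-0.02023171, -0.01021866,  0.05029525]), 'gripper_force': 0.0, 'width': 85.59538775767892} 18.700000000000003
```

View pics/top0.png

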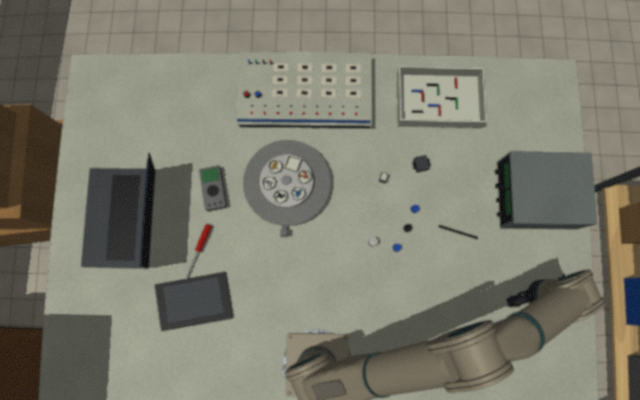

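View pics/side0.png

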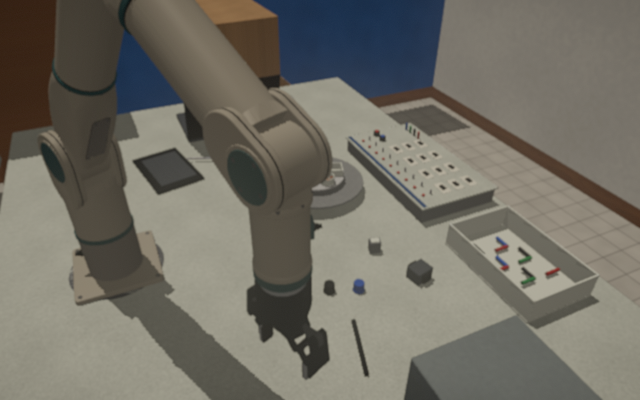

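The top view shows the carousel at about (287,182), the square cup at (293,163) and the pointer lug at (286,231). Knob candidates are black (408,228), blue (415,209) and blue (397,247). The can is at (374,241), the relay at (384,177) and the transformer at (421,163). I choose the black one at (408,228) and check it in a close crop.

Run:
```python
from h import *
im=cv2.imread('pics/top0.png')
a=cv2.resize(im[135:245,235:345],None,fx=5,fy=5,interpolation=cv2.INTER_CUBIC)
b=cv2.resize(im[195:255,365:415],None,fx=5,fy=5,interpolation=cv2.INTER_CUBIC)
o=np.zeros((550,800,3),np.uint8); o[:,:550]=a; o[:300,550:]=b
cv2.imwrite('pics/c1.png',o)
d=load('top')
print(atz(d,[(287,182),(286,231)],[40,45]), atz(d,[(408,228)],[20]))
```

```text
[[603.53243817 113.31264695  40.        ]
 [435.88116013 111.75078326  45.        ]] [[ 454.57942031 -298.33254923   20.        ]]
```

View pics/c1.png

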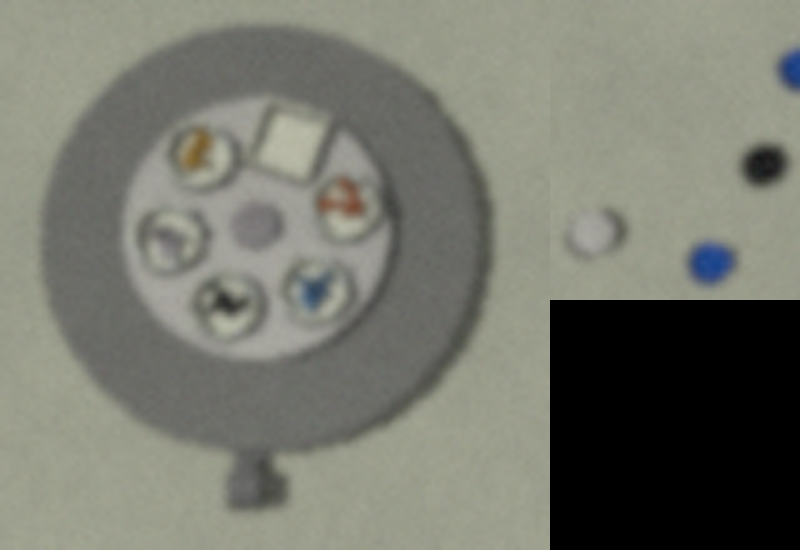

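Run:
```python
from h import *
d=load('top')
F=lambda p:[(235+(x-2)/5,135+(y-2)/5) for x,y in p]
cups=F([(292,143),(203,157),(173,239),(229,305),(319,291),(349,208)])
for h in(0,6,12):
    c=atz(d,cups,78+h); m=c[:,:2].mean(0); r=c[:,:2]-m
    ang=np.degrees(np.arctan2(r[:,1],r[:,0]))
    rim=atz(d,F([(42,238),(490,238),(265,23),(265,453)]),37+h)
    rc=np.array([(rim[2,0]+rim[3,0])/2,(rim[0,1]+rim[1,1])/2])
    l=atz(d,F([(245,478)]),40+h)[0,:2]
    print(h,m,np.hypot(*r.T).round(1),(ang-np.arange(6)*60).round(1),rc,rim[:2,1],rim[2:,0],l,np.degrees(np.arctan2(*(l-m)[::-1])),np.hypot(*(l-m)))
# knob blob
im=d['color'].astype(int); s=im[200:255,400:420]; ys,xs=np.where((s.max(2)<60)); print(xs.mean()+400,ys.mean()+200,len(xs))
print(atz(d,[(365+(765-552)/5,195+(165-2)/5)],[20]))
```

```text
0 [604.57132053 111.21088433] [58.6 60.1 59.2 58.6 60.1 59.5] [ -19.3  -18.4  -19.1  -19.4 -378.6 -379. ] [605.8251991  111.22607611] [263.81091853 -41.35876632] [755.24846356 456.40193465] [439.01396019 120.26222285] 176.8706452286381 165.8046027481594
6 [603.26352764 110.70682969] [58.3 59.9 58.9 58.4 59.9 59.3] [ -19.3  -18.4  -19.1  -19.4 -378.6 -379. ] [604.54461964 110.7341682 ] [262.7785295  -41.31019309] [753.43860181 455.65063748] [438.32303045 119.73737785] 176.86616546750275 165.1875249910302
12 [601.95573474 110.20277505] [58.1 59.7 58.7 58.2 59.7 59. ] [ -19.3  -18.4  -19.1  -19.4 -378.6 -379. ] [603.26404018 110.2422603 ] [261.74614047 -41.26161987] [751.62874006 454.89934031] [437.63210071 119.21253286] 176.8616521115306 164.57044825128835
407.4516129032258 227.41935483870967 31
[[ 455.92403916 -296.98994629   20.        ]]
```

Emit:
{"name": "move_arm", "arguments": {"targets": "-1 0 0 0 0 0 5.43; -1 0 0 0 0 0 5.43; -1 0 0 0 0 0 5.43; -1 0 0 0 0 0 5.43; -1 0 0 0 0 0 0"}}

```text
clock: 0.52
eef_pos: [240.4, -603.5, 230.8]
tool_rot: [-3.141, 0.001, -0.002]
force: [-0.3, 0.7, 0.7]
width: 25.5
gripper_force: 0.0
```

Emit:
{"name": "move_arm", "arguments": {"targets": "-1 1.95 -2.94 0 0 0 0;-1 1.95 -2.94 0 0 0 0;-1 1.95 -2.94 0 0 0 0;-1 1.95 -2.94 0 0 0 0;-1 1.95 -2.94 0 0 0 0"}}

```text
clock: 0.93
eef_pos: [338.5, -455.3, 231.1]
tool_rot: [-3.141, 0.0, 0.002]
force: [0.4, 0.1, -0.2]
width: 0.4
gripper_force: 0.0
```

Emit:
{"name": "move_arm", "arguments": {"targets": "-1 1.95 -2.94 0 0 0 0;-1 1.95 -2.94 0 0 0 0;-1 1.95 -2.94 0 0 0 0;-1 1.95 -2.94 0 0 0 0;-1 1.95 -2.94 0 0 0 0"}}

```text
clock: 1.35
eef_pos: [436.1, -308.3, 231.3]
tool_rot: [-3.141, 0.0, 0.003]
force: [0.9, 0.2, -0.7]
width: 0.3
gripper_force: 0.0
```

Emit:
{"name": "move_arm", "arguments": {"targets": "-1 1.95 -2.94 0 0 0 0;-1 1.95 -2.94 0 0 0 0;-1 1.95 -2.94 0 0 0 0;-1 1.95 -2.94 0 0 0 0;-1 1.95 -2.94 0 0 0 0"}}

```text
clock: 1.77
eef_pos: [533.6, -161.3, 231.2]
tool_rot: [-3.142, 0.0, 0.003]
force: [1.0, 0.2, -0.6]
width: -0.1
gripper_force: 0.0
```

Emit:
{"name": "move_arm", "arguments": {"targets": "-1 1.95 -2.94 0 0 0 0;-1 1.95 -2.94 0 0 0 0;-1 1.95 -2.94 0 0 0 0;-1 1.95 -2.94 0 0 0 0;-1 1.95 -2.94 0 0 0 0"}}

```text
clock: 2.18
eef_pos: [631.1, -14.4, 231.1]
tool_rot: [3.142, 0.0, 0.003]
force: [0.9, -0.2, 0.4]
width: -0.2
gripper_force: 0.0
```

Emit:
{"name": "move_arm", "arguments": {"targets": "-1 1.95 -2.94 2 0 0 0;-1 1.95 -2.94 2 0 0 0;-1 1.95 -2.94 2 0 0 0;-1 1.95 -2.94 2 0 0 0;-1 0 0 0 0 0 0"}}

```text
clock: 2.6
eef_pos: [707.7, 111.8, 144.8]
tool_rot: [-3.136, 0.006, 0.012]
force: [-1.0, 1.8, -0.1]
width: 0.1
gripper_force: 0.0
```

Run:
```python
from h import *
d=snap('side','pics/s1.png'); im=cv2.imread('pics/s1.png')
p=pix(d,[(604,111,60)])[0]; print(p, read_state()['eef_pos'])
x,y=int(p[0])-65,int(p[1])-45
print(x,y)
cv2.imwrite('pics/c2.png',cv2.resize(im[y:y+90,x:x+120],None,fx=6,fy=6,interpolation=cv2.INTER_CUBIC))
```

```text
[313.6909756  173.73023194] [707.09339102 107.53721545 146.75550654]
248 128
```

View pics/c2.png

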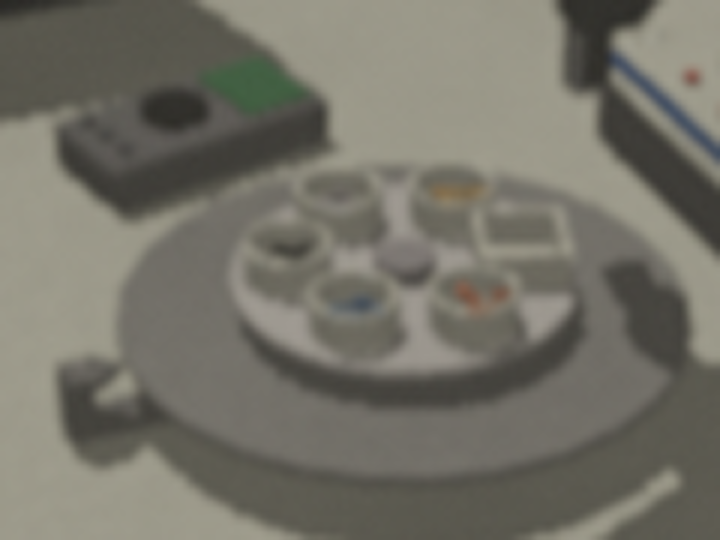

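```bash
cat >> h.py <<'E'
def tri(a,p,b,q):
    (c,v),(e,w)=ray(a,[p]),ray(b,[q]); v=v[0]/np.linalg.norm(v);w=w[0]/np.linalg.norm(w)
    t=np.linalg.lstsq(np.c_[v,-w],e-c,rcond=None)[0]; P,Q=c+v*t[0],e+w*t[1]; return (P+Q)/2,np.linalg.norm(P-Q)
E
python3 - <<'E'
from h import *
t,s=load('top'),load('side')
F=lambda x,y:(248+(x-2.5)/6,128+(y-2.5)/6)
print(tri(t,(286.8,179.4),s,F(405,240)))
print(tri(t,(287.6,182.2),s,F(404,321)))
for q in [(100,380),(110,385)]: print(atz(s,[F(*q)],45))
E
```

```text
(array([605.76810208, 110.06778867,  81.70724531]), np.float64(4.727993082907849))
(array([606.40372883, 111.44475535,  31.55733126]), np.float64(3.5814060178281637))
[[440.22079383 105.70008037  45.        ]]
[[443.29242137  99.50031339  45.        ]]
```

Emit:
{"name": "move_arm", "arguments": {"targets": "-1 1 -1.5 2 0 0 0;-1 1 -1.5 2 0 0 0;-1 0 0 1 0 0 0;-1 0 0 1 0 0 0;-1 0 0 1 0 0 0"}}

```text
clock: 3.07
eef_pos: [728.4, 129.6, 81.1]
tool_rot: [3.14, 0.0, -0.0]
force: [0.4, 0.6, 0.3]
width: 0.2
gripper_force: 0.0
```

Emit:
{"name": "move_arm", "arguments": {"targets": "-1 0 0 0.5 0 0 0;-1 0 0 0.3 0 0 0;-1 0 0 0 0 0 0;-1 0 0 0 0 0 0;-1 0 0 0 0 0 0"}}

```text
clock: 3.48
eef_pos: [729.2, 131.3, 74.3]
tool_rot: [-3.141, -0.002, -0.001]
force: [0.3, 0.8, 0.1]
width: -0.1
gripper_force: 0.0
```

Run:
```python
from h import *
from scipy.optimize import least_squares
t,s=load('top'),load('side')
a=np.linspace(0,2*np.pi,361)
def ext(d,X,Y,z,f,ox,oy,r=150):
    p=pix(d,np.c_[X+r*np.cos(a),Y+r*np.sin(a),0*a+z])
    q=(p-[ox,oy])*f+(f-1)/2
    return np.array([q[:,0].min(),q[:,0].max(),q[:,1].min(),q[:,1].max()])
T=np.array([42,490,23,453]);S=np.array([118,690,165,478])
f=lambda v:np.r_[ext(t,*v,5,235,135)-T,ext(s,*v,6,248,128)-S]
r=least_squares(f,[604,111,40]);print(r.x,r.fun.round(1))
g=lambda v:ext(s,v[0],v[1],v[2],6,248,128)-S
r=least_squares(g,[604,111,40]);print(r.x,r.fun.round(1))
```

```text
[607.10140645 111.04789306  39.55375857] [ 3.6 -3.5 -3.6 -1.6 -6.   2.4 -1.3  2.3]
[615.03571509 126.52596073  28.3773159 ] [-0.2  0.2  0.4 -0.4]
```

Emit:
{"name": "move_arm", "arguments": {"targets": "-1 0 0 0.6 0 0 0;-1 0 0 0.6 0 0 0;-1 0 0 0.6 0 0 0;-1 0 0 0 0 0 0;-1 0 0 0 0 0 0"}}

```text
clock: 3.9
eef_pos: [728.0, 131.5, 54.3]
tool_rot: [3.141, 0.002, -0.0]
force: [-0.3, 0.4, 0.8]
width: -0.2
gripper_force: 0.0
```

Emit:
{"name": "move_arm", "arguments": {"targets": "-1 0 0 0.4 0 0 0;-1 0 0 0.3 0 0 0;-1 0 0 0 0 0 0;-1 0 0 0 0 0 0;-1 0 0 0 0 0 0"}}

```text
clock: 4.32
eef_pos: [728.7, 131.5, 48.4]
tool_rot: [3.142, -0.0, -0.0]
force: [-0.2, -0.1, -0.9]
width: -0.1
gripper_force: 0.0
```

Emit:
{"name": "move_arm", "arguments": {"targets": "-1 0 0 0.1 0 0 0;-1 0 0 0 0 0 0;-1 0 0 0 0 0 0;-1 0 0 0 0 0 0"}}

```text
clock: 4.65
eef_pos: [728.7, 131.6, 47.4]
tool_rot: [-3.142, -0.0, -0.0]
force: [0.4, -0.4, 1.2]
width: -0.6
gripper_force: 0.0
```

Emit:
{"name": "move_arm", "arguments": {"targets": "-1 0 0 0.1 0 0 0;-1 0 0 0 0 0 0;-1 0 0 0 0 0 0"}}

```text
clock: 4.9
eef_pos: [728.6, 131.5, 46.3]
tool_rot: [3.142, 0.0, -0.0]
force: [0.3, 0.3, 0.1]
width: 0.1
gripper_force: 0.0
```

Emit:
{"name": "move_arm", "arguments": {"targets": "-1 0 0 0.1 0 0 0;-1 0 0 0 0 0 0;-1 0 0 0 0 0 0"}}

```text
clock: 5.15
eef_pos: [728.5, 131.5, 45.2]
tool_rot: [3.142, 0.0, -0.0]
force: [-1.2, 0.1, 0.3]
width: 0.1
gripper_force: 0.0
```

Emit:
{"name": "move_arm", "arguments": {"targets": "-1 0 0 0.1 0 0 0;-1 0 0 0 0 0 0;-1 0 0 0 0 0 0"}}

```text
clock: 5.4
eef_pos: [728.6, 131.5, 44.2]
tool_rot: [3.142, 0.0, -0.0]
force: [-0.2, 0.3, -1.0]
width: -0.1
gripper_force: 0.0
```

Emit:
{"name": "move_arm", "arguments": {"targets": "-1 0 0 0.1 0 0 0;-1 0 0 0 0 0 0;-1 0 0 0 0 0 0"}}

```text
clock: 5.65
eef_pos: [728.6, 131.5, 43.2]
tool_rot: [3.142, 0.0, -0.0]
force: [-0.3, 0.1, 0.1]
width: -0.1
gripper_force: 0.0
```

Emit:
{"name": "move_arm", "arguments": {"targets": "-1 0 0 0.1 0 0 0;-1 0 0 0 0 0 0;-1 0 0 0 0 0 0"}}

```text
clock: 5.9
eef_pos: [728.6, 131.5, 42.2]
tool_rot: [3.142, 0.0, -0.0]
force: [0.2, 0.6, -0.2]
width: 0.1
gripper_force: 0.0
```

Emit:
{"name": "move_arm", "arguments": {"targets": "-1 0 0 0.1 0 0 0;-1 0 0 0 0 0 0;-1 0 0 0 0 0 0"}}

```text
clock: 6.15
eef_pos: [728.5, 131.5, 41.2]
tool_rot: [3.142, 0.0, -0.0]
force: [-0.6, 0.3, -0.9]
width: -0.2
gripper_force: 0.0
```

Emit:
{"name": "move_arm", "arguments": {"targets": "-1 0 0 0.1 0 0 0;-1 0 0 0 0 0 0;-1 0 0 0 0 0 0"}}

```text
clock: 6.4
eef_pos: [728.6, 131.5, 40.3]
tool_rot: [3.142, 0.0, -0.0]
force: [0.7, -0.0, 0.4]
width: -0.1
gripper_force: 0.0
```

Emit:
{"name": "move_arm", "arguments": {"targets": "-1 0 0 0.1 0 0 0;-1 0 0 0 0 0 0;-1 0 0 0 0 0 0"}}

```text
clock: 6.65
eef_pos: [728.6, 131.5, 39.2]
tool_rot: [3.142, 0.0, -0.0]
force: [0.9, -0.4, -0.3]
width: -0.4
gripper_force: 0.0
```

Emit:
{"name": "move_arm", "arguments": {"targets": "-1 0 0 0.1 0 0 0;-1 0 0 0 0 0 0;-1 0 0 0 0 0 0"}}

```text
clock: 6.9
eef_pos: [728.5, 131.5, 38.2]
tool_rot: [3.142, 0.0, -0.0]
force: [-1.2, -0.5, -0.3]
width: -0.1
gripper_force: 0.0
```

Emit:
{"name": "move_arm", "arguments": {"targets": "-1 0 0 0.1 0 0 0;-1 0 0 0 0 0 0;-1 0 0 0 0 0 0"}}

```text
clock: 7.15
eef_pos: [728.7, 131.5, 37.4]
tool_rot: [-3.142, -0.0, -0.0]
force: [0.7, 0.0, -0.6]
width: -0.0
gripper_force: 0.2
```

Emit:
{"name": "move_arm", "arguments": {"targets": "-1 0 0 0.1 0 0 0;-1 0 0 0 0 0 0;-1 0 0 0 0 0 0"}}

```text
clock: 7.4
eef_pos: [728.8, 131.6, 36.7]
tool_rot: [-3.142, -0.0, -0.0]
force: [-0.1, 0.4, 3.0]
width: 0.2
gripper_force: 1.2
```

Emit:
{"name": "move_arm", "arguments": {"targets": "-1 0 0 0.06 0 0 0;-1 0 0 0 0 0 0;-1 0 0 0 0 0 0"}}

```text
clock: 7.65
eef_pos: [728.8, 131.6, 36.1]
tool_rot: [-3.142, -0.0, -0.0]
force: [-0.1, -0.6, 3.0]
width: -0.0
gripper_force: 2.1
```

Emit:
{"name": "move_arm", "arguments": {"targets": "-1 0 0 0.04 0 0 0;-1 0 0 0 0 0 0;-1 0 0 0 0 0 0"}}

```text
clock: 7.9
eef_pos: [728.8, 131.6, 35.7]
tool_rot: [-3.142, -0.0, -0.0]
force: [-1.2, 0.0, 5.8]
width: 0.4
gripper_force: 2.7
```

Emit:
{"name": "move_arm", "arguments": {"targets": "-1 0 0 0.04 0 0 0;-1 0 0 0 0 0 0;-1 0 0 0 0 0 0"}}

```text
clock: 8.15
eef_pos: [728.9, 131.6, 35.5]
tool_rot: [-3.141, -0.001, -0.0]
force: [-1.5, 0.2, 5.8]
width: 0.0
gripper_force: 3.0
```

Emit:
{"name": "move_arm", "arguments": {"targets": "-1 0 0 0.06 0 0 0;-1 0 0 0 0 0 0;-1 0 0 0 0 0 0"}}

```text
clock: 8.4
eef_pos: [728.9, 131.5, 35.1]
tool_rot: [-3.141, -0.001, -0.0]
force: [-1.3, -0.2, 7.6]
width: -0.3
gripper_force: 3.6
```

Emit:
{"name": "move_arm", "arguments": {"targets": "-1 0 0 0.05 0 0 0;-1 0 0 0 0 0 0;-1 0 0 0 0 0 0"}}

```text
clock: 8.65
eef_pos: [728.9, 131.5, 34.8]
tool_rot: [-3.141, -0.001, -0.0]
force: [-1.7, -0.4, 7.7]
width: 0.2
gripper_force: 4.1
```

Run:
```python
import numpy as np
a=np.radians(9.4-4*np.arange(0,46)); p=12.6*np.c_[np.cos(a),-np.sin(a)]
d=np.diff(p.round(2),axis=0)
for i in range(0,45,5): print(i*4+20,'; '.join('-1 %.2f %.2f 0 0 0 0'%tuple(x) for x in d[i:i+5]), (p[i+5]*[10,-10]+[604.5,111]).round(1))
```

```text
20 -1 0.11 0.87 0 0 0 0; -1 0.06 0.88 0 0 0 0; -1 -0.01 0.88 0 0 0 0; -1 -0.07 0.88 0 0 0 0; -1 -0.14 0.87 0 0 0 0 [728.3  87.8]
40 -1 -0.19 0.86 0 0 0 0; -1 -0.25 0.84 0 0 0 0; -1 -0.31 0.82 0 0 0 0; -1 -0.36 0.80 0 0 0 0; -1 -0.42 0.77 0 0 0 0 [713.   46.9]
60 -1 -0.48 0.74 0 0 0 0; -1 -0.52 0.71 0 0 0 0; -1 -0.58 0.67 0 0 0 0; -1 -0.61 0.62 0 0 0 0; -1 -0.66 0.59 0 0 0 0 [684.5  13.6]
80 -1 -0.70 0.53 0 0 0 0; -1 -0.74 0.48 0 0 0 0; -1 -0.76 0.44 0 0 0 0; -1 -0.80 0.37 0 0 0 0; -1 -0.81 0.32 0 0 0 0 [646.4  -7.8]
100 -1 -0.84 0.27 0 0 0 0; -1 -0.86 0.20 0 0 0 0; -1 -0.87 0.15 0 0 0 0; -1 -0.87 0.08 0 0 0 0; -1 -0.88 0.02 0 0 0 0 [603.2 -15. ]
120 -1 -0.88 -0.04 0 0 0 0; -1 -0.87 -0.10 0 0 0 0; -1 -0.87 -0.16 0 0 0 0; -1 -0.85 -0.23 0 0 0 0; -1 -0.83 -0.28 0 0 0 0 [560.2  -6.9]
140 -1 -0.82 -0.33 0 0 0 0; -1 -0.78 -0.40 0 0 0 0; -1 -0.76 -0.45 0 0 0 0; -1 -0.72 -0.49 0 0 0 0; -1 -0.69 -0.55 0 0 0 0 [522.5  15.3]
160 -1 -0.65 -0.60 0 0 0 0; -1 -0.60 -0.64 0 0 0 0; -1 -0.56 -0.68 0 0 0 0; -1 -0.51 -0.71 0 0 0 0; -1 -0.46 -0.75 0 0 0 0 [494.7  49.1]
180 -1 -0.40 -0.79 0 0 0 0; -1 -0.35 -0.80 0 0 0 0; -1 -0.29 -0.83 0 0 0 0; -1 -0.24 -0.85 0 0 0 0; -1 -0.17 -0.86 0 0 0 0 [480.2  90.4]
```

Emit:
{"name": "move_arm", "arguments": {"targets": "-1 0.11 0.87 0 0 0 0; -1 0.06 0.88 0 0 0 0; -1 -0.01 0.88 0 0 0 0; -1 -0.07 0.88 0 0 0 0; -1 -0.14 0.87 0 0 0 0"}}

```text
clock: 9.07
eef_pos: [729.2, 90.9, 35.1]
tool_rot: [-3.137, -0.003, 0.001]
force: [-0.6, 5.3, 8.4]
width: -0.0
gripper_force: 3.6
```

Emit:
{"name": "move_arm", "arguments": {"targets": "-1 -0.19 0.86 0.02 0 0 0; -1 -0.25 0.84 0.02 0 0 0; -1 -0.31 0.82 0 0 0 0; -1 -0.36 0.80 0 0 0 0; -1 -0.42 0.77 0 0 0 0"}}

```text
clock: 9.48
eef_pos: [714.8, 49.8, 34.9]
tool_rot: [-3.137, -0.005, 0.001]
force: [0.3, 4.2, 6.8]
width: 0.0
gripper_force: 3.8
```

Run:
```python
from h import *
d=snap('top','pics/t2.png'); im=cv2.imread('pics/t2.png')
cv2.imwrite('pics/c3.png',cv2.resize(im[135:245,235:345],None,fx=5,fy=5,interpolation=cv2.INTER_CUBIC))
```

```text
(no output)
```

View pics/c3.png

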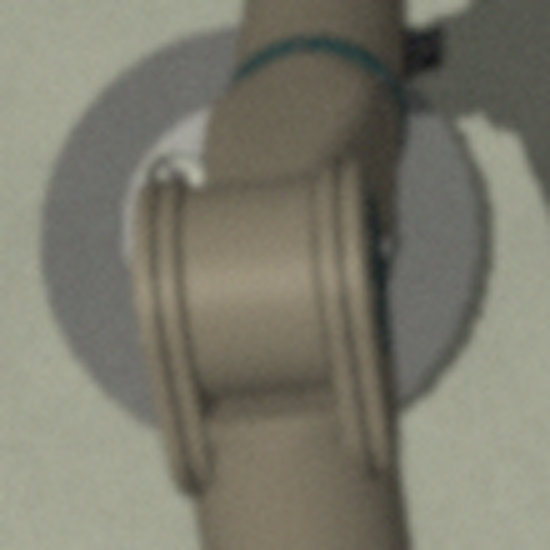

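The top view is mostly hidden by the arm, but a cup at (185,165) in the crop fits the silver-part cup turned by about 40°, so the platter follows. I continue.

Emit:
{"name": "move_arm", "arguments": {"targets": "-1 -0.48 0.74 0.02 0 0 0; -1 -0.52 0.71 0.02 0 0 0; -1 -0.58 0.67 0 0 0 0; -1 -0.61 0.62 0 0 0 0; -1 -0.66 0.59 0 0 0 0"}}

```text
clock: 9.95
eef_pos: [687.1, 16.1, 34.7]
tool_rot: [-3.138, -0.007, 0.001]
force: [1.2, 3.2, 8.7]
width: -0.2
gripper_force: 3.9
```

Emit:
{"name": "move_arm", "arguments": {"targets": "-1 -0.70 0.53 0.01 0 0 0; -1 -0.74 0.48 0.01 0 0 0; -1 -0.76 0.44 0 0 0 0; -1 -0.80 0.37 0 0 0 0; -1 -0.81 0.32 0 0 0 0"}}

```text
clock: 10.37
eef_pos: [649.8, -6.4, 34.7]
tool_rot: [-3.14, -0.008, 0.0]
force: [3.7, 2.7, 7.1]
width: -0.2
gripper_force: 3.9
```

Emit:
{"name": "move_arm", "arguments": {"targets": "-1 -0.84 0.27 0.02 0 0 0; -1 -0.86 0.20 0.02 0 0 0; -1 -0.87 0.15 0 0 0 0; -1 -0.87 0.08 0 0 0 0; -1 -0.88 0.02 0 0 0 0"}}

```text
clock: 10.78
eef_pos: [607.2, -14.7, 34.3]
tool_rot: [-3.141, -0.01, -0.0]
force: [5.1, 1.3, 8.1]
width: 0.0
gripper_force: 4.2
```

Emit:
{"name": "move_arm", "arguments": {"targets": "-1 -0.88 -0.04 0 0 0 0; -1 -0.87 -0.10 0 0 0 0; -1 -0.87 -0.16 0 0 0 0; -1 -0.85 -0.23 0 0 0 0; -1 -0.83 -0.28 0 0 0 0"}}

```text
clock: 11.2
eef_pos: [564.1, -7.8, 34.1]
tool_rot: [3.141, -0.009, -0.001]
force: [3.6, -1.8, 9.0]
width: -0.1
gripper_force: 4.4
```

Turned about 120°. I look from the side before the last part.

Run:
```python
from h import *
d=snap('side','pics/s2.png'); im=cv2.imread('pics/s2.png'); e=cv2.imread('pics/s1.png')
D=np.concatenate([im[128:218,248:368],e[155:215,248:308].repeat(1,0)[:0].reshape(0,120,3)])
a=cv2.resize(D,None,fx=6,fy=6,interpolation=cv2.INTER_CUBIC)
cv2.imwrite('pics/c4.png',a); print(read_state()['force'],read_state()['eef_pos'])
```

```text
[ 0.47381618 -0.13832642 10.08676726] [561.50674377  -6.83255094  33.86825067]
```

View pics/c4.png

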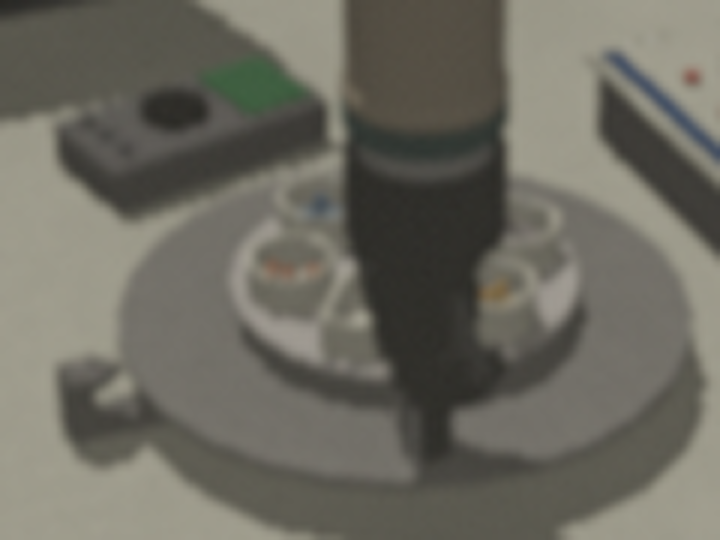

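Run:
```python
from h import *
s=load('side'); A=np.array([604.5,111])
F=lambda p:[(248+(x-2.5)/6,128+(y-2.5)/6) for x,y in p]
for z in(82,):
  c=atz(s,F([(290,268),(500,285),(320,205),(530,222)]),z)[:,:2]
  print(c)
  for dx in(0,3):
    r=c-A-[dx,-1]; print(np.hypot(*r.T),np.degrees(np.arctan2(r[:,1],r[:,0])))
im0=cv2.imread('pics/side0.png'); S=cv2.imread('pics/s1.png'); T=cv2.imread('pics/top0.png')
t=load('top'); o=[]
def box(a,h=4):
    a=np.radians(a); u=np.array([np.cos(a),np.sin(a)]); v=np.array([-u[1],u[0]])
    return [[*(A+r*u+w*v),z] for z in(40+h,0) for r,w in((154,-11),(185,-11),(185,11),(154,11))]
for ang in(175,178,181):
    for d,I,(x,y) in((s,S,(252,180)),(t,T,(275,217))):
        g=cv2.resize(I[y:y+25,x:x+25],None,fx=10,fy=10,interpolation=cv2.INTER_CUBIC)
        p=((pix(d,box(ang))-[x,y])*10+4.5).round().astype(int)
        cv2.polylines(g,[p[:4].reshape(-1,1,2)],True,(0,0,255),1)
        for i in(1,2): cv2.line(g,tuple(map(int,p[i])),tuple(map(int,p[i+4])),(0,255,0),1)
        o.append(g)
cv2.imwrite('pics/c5.png',np.vstack([np.hstack(o[0::2]),np.hstack(o[1::2])]))
```

```text
[[544.40499937 108.7892346 ]
 [633.66160254  51.15086148]
 [582.00733911 159.38693872]
 [673.9990774   99.25942991]]
[60.10719635 65.67815593 54.26775756 70.32411823] [-178.84578813  -63.64013514  114.48629629   -8.78514056]
[63.10661659 64.40225579 55.57828241 67.36087248] [-178.90065404  -66.03228369  117.30197967   -9.17486943]
```

View pics/c5.png

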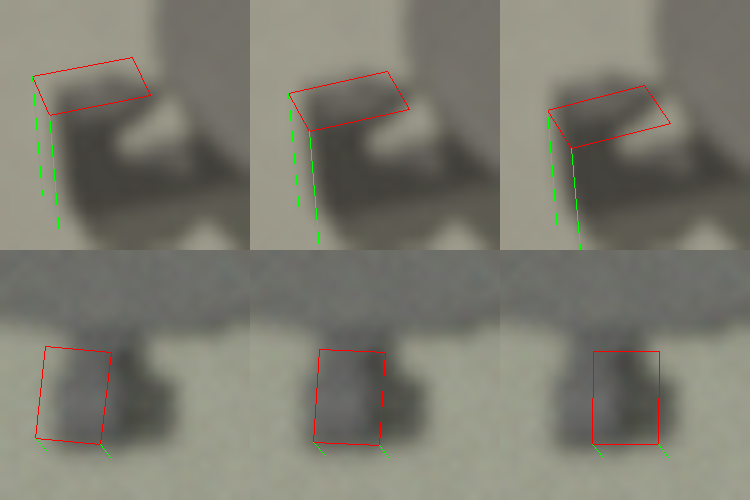

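Emit:
{"name": "move_arm", "arguments": {"targets": "-1 -0.82 -0.33 0 0 0 0; -1 -0.78 -0.40 0 0 0 0; -1 -0.76 -0.45 0 0 0 0; -1 -0.72 -0.49 0 0 0 0; -1 -0.69 -0.55 0 0 0 0"}}

```text
clock: 11.67
eef_pos: [525.7, 13.9, 33.8]
tool_rot: [3.14, -0.008, -0.002]
force: [2.3, -2.7, 9.2]
width: -0.2
gripper_force: 4.8
```

Emit:
{"name": "move_arm", "arguments": {"targets": "-1 -0.65 -0.60 0 0 0 0; -1 -0.60 -0.64 0 0 0 0; -1 -0.56 -0.68 0 0 0 0; -1 -0.51 -0.71 0 0 0 0; -1 -0.46 -0.75 0 0 0 0"}}

```text
clock: 12.08
eef_pos: [496.8, 47.5, 33.5]
tool_rot: [3.14, -0.005, -0.003]
force: [1.6, -3.9, 10.5]
width: 0.1
gripper_force: 5.3
```

Emit:
{"name": "move_arm", "arguments": {"targets": "-1 -0.40 -0.79 -0.02 0 0 0; -1 -0.35 -0.80 -0.01 0 0 0;-1 0 0 0 0 0 0;-1 0 0 0 0 0 0"}}

```text
clock: 12.42
eef_pos: [488.0, 65.0, 33.5]
tool_rot: [3.141, -0.002, -0.0]
force: [-0.5, -0.5, 10.8]
width: 0.2
gripper_force: 5.3
```

Run:
```python
from h import *
o=[]
for n,(x,y) in(('side',(265,148)),('top',(250,140))):
    d=snap(n,f'pics/{n}3.png'); im=cv2.imread(f'pics/{n}3.png')
    o.append(cv2.resize(im[y:y+75,x:x+66],None,fx=6,fy=6,interpolation=cv2.INTER_CUBIC))
cv2.imwrite('pics/c6.png',np.hstack(o)); print(read_state()['force'],read_state()['eef_pos'])
```

```text
[-0.64502245  0.65189779  9.89951125] [487.93893481  65.03184637  33.46502407]
```

View pics/c6.png

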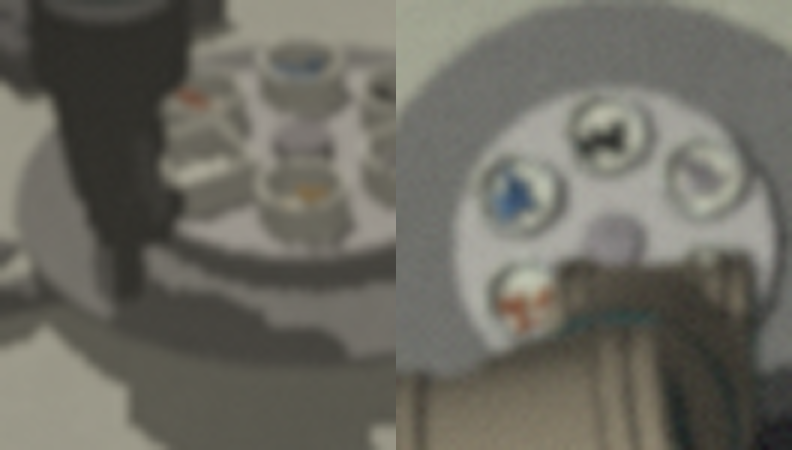

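Run:
```python
from h import *
t=load('top')
c=atz(t,[(250+(x-2.5)/6,140+(y-2.5)/6) for x,y in[(211,133),(124,193),(312,180),(129,300)]],82)[:,:2]
for A in([604.1,110.9],[602,110],[606,112]):
    r=c-A; print(np.hypot(*r.T).round(1),np.degrees(np.arctan2(r[:,1],r[:,0])).round(1)-[180,240,120,300])
```

```text
[60.  60.8 58.7 62.2] [-172.  -173.9 -175.5 -174.9]
[62.2 62.5 59.2 61.7] [-171.5 -175.3 -173.3 -177. ]
[57.9 59.1 58.6 62.4] [-172.8 -172.6 -177.6 -172.9]
```

Emit:
{"name": "move_arm", "arguments": {"targets": "-1 -0.30 -0.83 0 0 0 0; -1 -0.25 -0.85 0 0 0 0;-1 0 0 0 0 0 0;-1 0 0 0 0 0 0"}}

```text
clock: 12.85
eef_pos: [482.5, 81.7, 33.5]
tool_rot: [3.141, -0.002, -0.0]
force: [-0.5, -0.4, 10.3]
width: 0.2
gripper_force: 5.4
```

Run:
```python
from h import *
o=[]
for n,(x,y) in(('side',(265,148)),('top',(250,140))):
    d=snap(n,f'pics/{n}4.png'); im=cv2.imread(f'pics/{n}4.png')
    o.append(cv2.resize(im[y:y+75,x:x+66],None,fx=6,fy=6,interpolation=cv2.INTER_CUBIC))
cv2.imwrite('pics/c7.png',np.hstack(o)); print(read_state()['force'],read_state()['eef_pos'])
```

```text
[-1.17608331  0.18307369 10.15563191] [482.41897074  81.78680308  33.47024825]
```

View pics/c7.png

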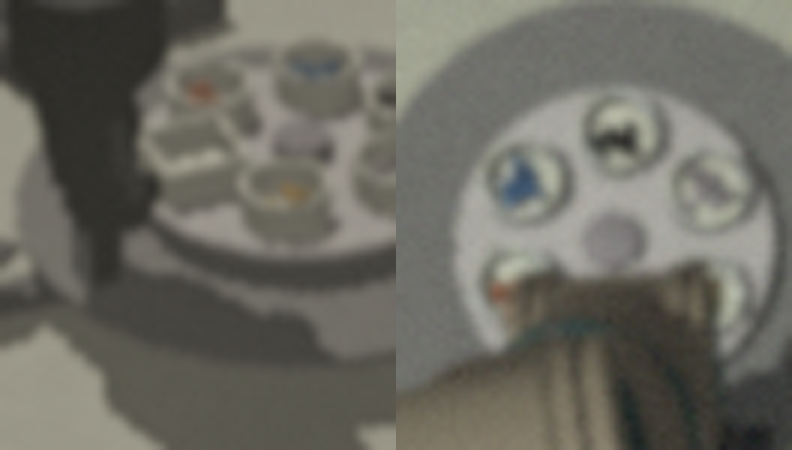

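Run:
```python
from h import *
t=load('top')
c=atz(t,[(250+(x-2.5)/6,140+(y-2.5)/6) for x,y in[(228,132),(133,182),(319,188)]],82)[:,:2]
for A in([604.1,110.9],[602,110],[606,112]):
    r=c-A; print(np.hypot(*r.T).round(1),(np.degrees(np.arctan2(r[:,1],r[:,0]))-[180,240,120]).round(1))
```

```text
[60.1 59.5 59.8] [-181.1 -181.3 -181.2]
[62.2 61.4 60. ] [-180.2 -182.5 -179.1]
[58.2 57.6 59.9] [-182.2 -180.3 -183.3]
```

Emit:
{"name": "move_arm", "arguments": {"targets": "-1 0 0 -0.2 0 0 0;-1 0 0 -0.5 0 0 0;-1 0 0 -2 0 0 0;-1 0 0 -3 0 0 0;-1 0 0 -3 0 0 0"}}

```text
clock: 13.37
eef_pos: [480.4, 81.6, 119.9]
tool_rot: [3.141, 0.003, -0.0]
force: [0.3, 0.5, -0.7]
width: -0.3
gripper_force: 0.0
```

Emit:
{"name": "move_arm", "arguments": {"targets": "0.3 0 3 -3 0 0 0;0.3 -0.3 3.5 0 0 0 0;0.3 -0.3 3.5 0 0 0 0;0.3 -0.3 3.5 0 0 0 0;0.3 -0.3 3.5 0 0 0 0"}}

```text
clock: 13.78
eef_pos: [469.0, -89.0, 149.3]
tool_rot: [3.142, -0.0, 0.0]
force: [0.5, 0.1, 0.2]
width: 55.2
gripper_force: 0.0
```

Emit:
{"name": "move_arm", "arguments": {"targets": "0.3 -0.3 3.5 0 0 0 0;0.3 -0.3 3.5 0 0 0 0;0.3 -0.3 3.5 0 0 0 0;0.3 -0.3 3.5 0 0 0 0;0.3 0 0 0 0 0 0"}}

```text
clock: 14.2
eef_pos: [455.6, -236.6, 149.3]
tool_rot: [3.136, -0.001, -0.011]
force: [-0.1, -1.3, 0.6]
width: 55.7
gripper_force: 0.0
```

Run:
```python
from h import *
print(read_state()['eef_pos'])
t=snap('top','pics/top5.png'); s=snap('side','pics/side5.png')
from scipy import ndimage as N
for d in(t,s):
    p=pix(d,[(455,-297,13)])[0]; print('exp',p); x,y=p.astype(int)-15
    g=d['color'][y:y+30,x:x+30].max(2); L,n=N.label(g<75)
    for i in range(1,n+1):
        if (L==i).sum()>8: print((L==i).sum(),np.array(N.center_of_mass(L==i))[::-1]+[x,y])
# cup check: correlation of rim-model angle on top image
```

```text
[ 455.61357825 -236.57522854  149.3101794 ]
exp [407.28542438 228.11974139]
228 [409.29824561 231.20614035]
exp [326.32276605 286.87032089]
134 [329.3358209  287.26865672]
```

Run:
```python
from h import *
t,s=load('top'),load('side')
from scipy import ndimage as N
im=cv2.imread('pics/top0.png')[220:236,400:416].max(2).astype(float); w=np.clip(110-im,0,None); print(np.array(N.center_of_mass(w))[::-1]+[400,220])
p=np.array(N.center_of_mass(w))[::-1]+[400,220]
q=(329.3,287.3)
print(tri(t,p,s,q),atz(t,[p],[16]),atz(s,[q],[13]),pix(s,[(455,-297,0),(455,-297,26)]))
im=cv2.imread('pics/top5.png')
g=cv2.resize(im[145:240,240:335],None,fx=6,fy=6,interpolation=cv2.INTER_CUBIC); cv2.imwrite('pics/c8.png',g)
```

```text
[407.40915076 227.52666228]
(array([ 459.63516188, -298.58958157,   10.40167103]), np.float64(4.730325073508892)) [[ 456.66091588 -296.97304105   16.        ]] [[ 460.90294098 -301.19947583   13.        ]] [[326.25268103 290.69800026]
 [326.39375012 282.99240446]]
```

View pics/c8.png

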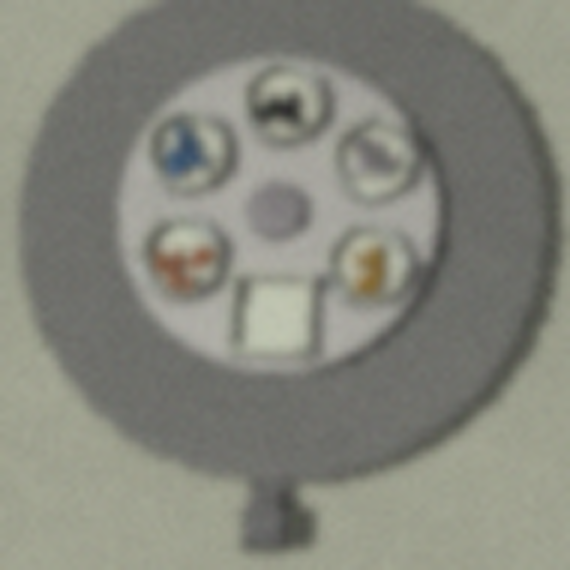

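Emit:
{"name": "move_arm", "arguments": {"targets": "0.3 0.1 3 3 0 0 0;0.3 0.1 3 3 0 0 0;0.3 0 0 0 0 0 0;0.3 0 0 0 0 0 0;0.3 0 0 0 0 0 0"}}

```text
clock: 14.72
eef_pos: [459.6, -284.5, 90.1]
tool_rot: [-3.14, 0.001, 0.002]
force: [0.3, 0.7, 0.3]
width: 55.3
gripper_force: 0.0
```

Run:
```python
from h import *
from scipy import ndimage as N
t=load('top')
print('cup',atz(t,[(240+275.5/6,145+313.5/6)],[82]))
s=snap('side','pics/side6.png'); print(read_state()['eef_pos'],pix(s,[read_state()['eef_pos']]))
cv2.imwrite('pics/c9.png',cv2.resize(cv2.imread('pics/side6.png')[230:310,280:380],None,fx=6,fy=6,interpolation=cv2.INTER_CUBIC))
g=s['color'][250:300,300:360:2].max(2)
for r in g[::2]: print(''.join('#' if v<55 else '+' if v<90 else '.' for v in r))
```

```text
cup [[543.29497364 111.98031833  82.        ]]
[ 460.16769128 -284.46744672   90.77971598] [[326.46462235 258.88535684]]
...............+.++++++.......
...............+++++++........
...............+++++++........
...............+++++++........
...............++++...........
...............++++...........
...............++++...........
...............++++...........
................+.............
..............................
..............................
..............................
..............................
..............................
..............................
..............................
.............++#+.............
.............+++++............
+............+++++.........++.
++..........++++++.........+++
++..........+#++++..........++
++..........+##+#+..........++
..............+++...........++
..............................
..............................
```

Run:
```python
from h import *
s=load('side')
for P in[(460,-284.5-34,92),(460,-284.5+34,92),(458,-298,13),(461,-301,13),(457,-297,13)]: print(P,pix(s,[P]))
g=s['color'][244:272,312:346].max(2)
for r in g: print(' '.join('%3d'%v for v in r))
```

```text
(460, -318.5, 92) [[332.80422956 267.79705415]]
(460, -250.5, 92) [[320.30599714 249.66410518]]
(458, -298, 13) [[327.63196199 286.77433183]]
(461, -301, 13) [[329.30059628 287.23255533]]
(457, -297, 13) [[327.07655352 286.62180554]]
162 162 163 164 153 117  73  56  56  56  57  56  55  56  56  57  55  57  56  55  56  56  56  56  56  57  57  59  64  65  65  60  57  73
162 161 163 163 154 116  74  56  57  56  57  56  56  57  59  58  57  55  56  59  66  64  57  57  55  57  58  59  63  65  64  58  57  81
160 160 161 163 153 117  73  56  55  57  57  56  56  60  70  69  63  56  57  75  92  83  64  56  56  57  58  60  64  64  61  57  57  89
159 159 161 162 152 116  72  56  55  57  56  55  56  71  91  94  73  57  64  97 119 103  70  56  56  58  58  59  61  60  59  56  60  97
159 158 159 161 152 118  75  55  54  54  56  57  64  90 118 119  89  60  68 108 132 109  71  57  56  56  57  57  58  58  56  55  65 105
158 158 159 160 154 127  86  61  60  65  74  86  97 118 142 140 104  64  65 104 128 105  68  56  56  56  58  58  58  57  57  56  71 112
159 159 160 161 158 142 111  89  92 101 113 128 13
[... 2241 characters left out ...]
 158 159 160 161 162
162 162 163 163 163 162 162 160 160 161 160 159 158 158 159 159 152 133 114 107 112 123 135 142 148 154 159 159 158 158 159 160 160 161
162 162 162 163 163 163 163 162 161 160 160 160 159 159 159 160 158 150 143 141 143 149 156 157 157 158 160 158 158 158 158 159 160 161
160 161 161 162 163 164 164 163 163 161 160 159 158 158 159 159 159 158 156 156 157 159 161 160 159 159 159 159 158 158 158 158 160 161
161 160 161 162 163 163 164 164 163 162 160 159 158 157 157 159 159 159 159 158 158 160 160 160 159 159 159 159 159 159 159 159 159 159
161 160 161 162 163 163 163 163 162 162 161 160 159 158 159 160 160 158 158 158 159 159 159 159 159 160 160 161 160 160 159 159 159 159
```

Run:
```python
from h import *
s=load('side'); g=s['color'][278:296,318:342].max(2)
for i,r in enumerate(g): print(278+i,' '.join('%3d'%v for v in r))
g=cv2.imread('pics/top0.png')[220:236,398:418].max(2)
for i,r in enumerate(g): print(220+i,' '.join('%3d'%v for v in r))
t=load('top'); a=np.linspace(0,6.28,73)
for x,y in((457,-297),(460,-298)):
  for d in(s,t):
    for z,r in((26,13),(2,15)):
        p=pix(d,np.c_[x+r*np.cos(a),y+r*np.sin(a),0*a+z]); print(x,y,z,p.min(0).round(1),p.max(0).round(1))
```

```text
278 161 160 161 161 162 163 163 163 161 158 158 157 158 159 160 161 160 159 160 159 159 159 159 160
279 161 161 161 162 163 164 162 158 153 144 136 135 138 144 152 159 160 157 158 160 159 160 160 160
280 162 161 162 162 163 162 156 141 124 110  98  95 102 111 130 147 150 144 149 153 155 158 160 161
281 163 162 163 163 162 158 142 112  87  74  65  65  66  73  93 117 124 119 125 130 136 150 160 162
282 162 162 163 162 161 154 126  87  63  59  56  54  54  55  63  78  91  96 101 104 113 134 154 161
283 162 161 162 161 160 149 113  73  59  58  59  55  55  55  55  60  75  89  95  96 100 120 146 159
284 162 162 161 161 158 143 103  66  59  59  59  58  56  55  55  58  72  89  96  95  96 108 133 153
285 163 162 160 160 156 137  97  64  58  61  61  58  57  56  55  57  71  88  96  97  97 105 128 152
286 162 162 161 160 156 136  95  63  57  59  59  59  59  58  55  57  71  90  97  98  98 109 135 155
287 161 161 161 161 156 133  92  60  56  57  58  58  57  57  56  57  72  90  98  98  99 107 128 148
288 161 160 161 161 153 124  81  58  55  55  57  56  57  55  55  56  72  93  99  98  97 101 111 126

[... 1657 characters left out ...]
86  74  71  80  98 114 132 147 154 155 158 159 156
232 158 155 155 154 155 146 138 125 114 112 119 130 139 147 154 155 156 158 155 157
233 158 159 158 153 157 153 150 145 142 144 143 148 151 154 155 158 155 154 156 153
234 159 157 154 154 157 154 155 154 152 153 152 154 153 155 154 156 152 154 156 155
235 157 155 158 155 155 155 157 155 154 156 153 157 155 155 155 155 153 152 154 156
457 -297 26 [321.7 278.8] [332.6 286.7]
457 -297 2 [320.8 285.4] [333.2 294.5]
457 -297 26 [404.  223.2] [411.7 230.9]
457 -297 2 [402.4 223.6] [411.2 232.3]
460 -298 26 [323.  278.8] [333.9 286.6]
460 -298 2 [322.1 285.3] [334.5 294.4]
460 -298 26 [404.3 222.4] [412. 230.]
460 -298 2 [402.7 222.7] [411.4 231.4]
```

Emit:
{"name": "move_arm", "arguments": {"targets": "0.3 0 1.35 2 0 0 0;0.3 0 0 2.5 0 0 0;0.3 0 0 2.2 0 0 0;0.3 0 0 0 0 0 0;0.3 0 0 0 0 0 0"}}

```text
clock: 15.18
eef_pos: [459.8, -298.4, 23.8]
tool_rot: [-3.14, 0.0, 0.002]
force: [0.6, 0.2, 0.8]
width: 55.7
gripper_force: 0.0
```

Emit:
{"name": "move_arm", "arguments": {"targets": "0.3 0 0 0.95 0 0 0;0.3 0 0 0 0 0 0;-1 0 0 0 0 0 0;-1 0 0 0 0 0 0;-1 0 0 0 0 0 0"}}

```text
clock: 15.6
eef_pos: [459.9, -300.3, 14.8]
tool_rot: [3.141, -0.001, -0.0]
force: [-0.3, 0.1, 5.1]
width: 23.5
gripper_force: 58.5
```

Emit:
{"name": "move_arm", "arguments": {"targets": "-1 0 0 0 0 0 0;-1 0 0 0 0 0 0"}}

```text
clock: 15.77
eef_pos: [459.9, -300.3, 14.9]
tool_rot: [3.141, -0.001, -0.0]
force: [-1.3, 0.4, 6.1]
width: 23.2
gripper_force: 58.6
```

Emit:
{"name": "move_arm", "arguments": {"targets": "-1 0 0 -0.5 0 0 0;-1 0 0 -1.5 0 0 0;-1 0 0 -3 0 0 0;-1 0 0 -4 0 0 0;-1 0 0 -4 0 0 0"}}

```text
clock: 16.18
eef_pos: [458.5, -299.7, 145.0]
tool_rot: [-3.141, 0.002, -0.0]
force: [0.2, -0.1, -1.0]
width: 23.5
gripper_force: 59.0
```

Emit:
{"name": "move_arm", "arguments": {"targets": "-1 0 0 0 0 0 0;-1 0 0 0 0 0 0"}}

```text
clock: 16.35
eef_pos: [460.9, -301.1, 146.8]
tool_rot: [3.138, -0.005, -0.0]
force: [0.1, -0.5, -1.1]
width: 23.0
gripper_force: 59.0
```

Run:
```python
from h import *
s=snap('side','pics/side7.png'); e=read_state()['eef_pos']; print(e)
p=pix(s,[e+[0,0,k] for k in(10,-15)]); print(p); x,y=p[0].astype(int)
g=s['color'][y-14:y+20,x-14:x+18].max(2)
for i,r in enumerate(g): print(y-14+i,' '.join('%3d'%v for v in r))
print(x-14)
```

```text
[ 459.63508984 -300.23454292  144.97381652]
[[329.65492895 241.88162152]
 [329.46697806 250.35632862]]
227 160 160 159 159 159 160 157 141 110  79  63  57  56  56  56  56  56  56  56  60  66  64  60  56  56  57  57  57  60  64  65  65
228 161 160 160 159 159 160 159 152 128  94  71  60  56  55  56  56  56  57  68  90  98  82  65  57  55  56  57  57  60  63  66  65
229 162 162 161 160 160 161 161 156 136 102  72  60  56  58  57  58  55  60  89 125 129 102  69  56  56  57  57  58  59  63  65  63
230 162 162 161 161 161 163 163 158 138 101  68  57  55  57  56  57  57  63  98 134 136 103  66  58  56  56  57  58  61  63  64  60
231 163 162 160 161 162 163 163 158 139 101  65  55  56  57  56  56  55  61  88 115 113  85  60  56  56  57  57  58  60  61  60  57
232 163 162 160 160 162 163 163 158 138 100  66  55  57  57  58  57  56  59  71  84  78  64  55  55  58  56  57  59  60  59  58  57
233 163 162 161 160 162 163 163 159 139 101  66  56  56  57  57  57  56  58  59  61  58  56  56  56  57  57  58  58  56  57  55  61
234 163 162 162 161 162 163 164 160 140 101  66  56  57  58  57  58  56  
[... 2794 characters left out ...]
 157 157 158 159 159 159 160 160 160
256 161 160 160 159 158 158 158 158 157 157 158 159 158 157 158 158 159 159 160 159 160 158 158 157 157 158 159 159 159 159 160 159
257 159 160 160 159 158 158 158 158 157 157 157 158 158 157 157 156 157 158 159 159 158 159 158 158 158 158 159 159 159 158 159 159
258 159 160 159 158 158 158 159 159 157 156 157 157 157 156 155 156 156 157 157 157 157 158 158 158 158 159 160 159 159 159 160 159
259 160 160 159 159 158 159 160 159 158 157 157 157 157 156 156 156 156 156 157 157 157 157 158 158 158 160 160 161 160 160 160 160
260 160 161 160 160 159 160 160 159 157 158 158 157 157 157 158 158 158 157 157 158 158 157 157 158 157 159 159 160 160 159 160 160
315
```

Emit:
{"name": "move_arm", "arguments": {"targets": "-1 0.7 -3.4 0 0 0 0;-1 0.7 -3.4 0 0 0 0;-1 0.7 -3.4 0 0 0 0;-1 0.7 -3.4 0 0 0 0;-1 0.7 -3.4 0 0 0 0"}}

```text
clock: 16.82
eef_pos: [493.1, -128.3, 142.3]
tool_rot: [-3.141, 0.003, -0.001]
force: [0.2, -0.3, -0.3]
width: 23.5
gripper_force: 59.0
```

Emit:
{"name": "move_arm", "arguments": {"targets": "-1 0.7 -3.4 0 0 0 0;-1 0.7 -3.4 0 0 0 0;-1 0.7 -3.4 0 0 0 0;-1 0.7 -3.4 0 0 0 0;-1 0.7 -3.4 0 0 0 0"}}

```text
clock: 17.23
eef_pos: [528.1, 41.5, 142.2]
tool_rot: [3.141, 0.004, -0.0]
force: [0.5, -0.3, 0.7]
width: 23.4
gripper_force: 59.0
```

Emit:
{"name": "move_arm", "arguments": {"targets": "-1 0.7 -3.4 0 0 0 0;-1 0.7 -3.4 0 0 0 0;-1 0 0 0 0 0 0;-1 0 0 0 0 0 0;-1 0 0 0 0 0 0"}}

```text
clock: 17.65
eef_pos: [542.2, 107.1, 142.4]
tool_rot: [3.14, 0.003, -0.0]
force: [0.6, -0.1, -0.9]
width: 23.5
gripper_force: 59.0
```

Emit:
{"name": "move_arm", "arguments": {"targets": "-1 0 0 0.8 0 0 0;-1 0 0 0.8 0 0 0;-1 0 0 0.8 0 0 0;-1 0 0 0 0 0 0;-1 0 0 0 0 0 0"}}

```text
clock: 18.07
eef_pos: [542.8, 107.1, 118.9]
tool_rot: [3.141, 0.002, -0.001]
force: [0.4, -0.9, 0.7]
width: 23.5
gripper_force: 59.0
```

Run:
```python
from h import *
s0=load('side'); e=read_state()['eef_pos']; print(e)
s=snap('side','pics/side8.png'); t=snap('top','pics/top8.png')
e=read_state()['eef_pos'];print(e)
k=pix(s,[e+[0,0,-15]])[0]; print('knob bottom by TCP',k)
sq=[(544+i*23,111+j*23,82) for i,j in((-1,-1),(-1,1),(1,1),(1,-1))]; print('cup corners exp',pix(s,sq).round(1).tolist())
for d in(s0,s):
    g=d['color'][150:186,284:316].max(2)
    for i,r in enumerate(g): print(150+i,' '.join('%3d'%v for v in r))
    print(284)
```

```text
[542.83692387 107.13917138 118.86436226]
[543.57974676 107.59117605 119.73694093]
knob bottom by TCP [295.63553858 166.04399113]
cup corners exp [[291.3, 177.4], [285.6, 169.9], [299.6, 166.7], [305.5, 174.0]]
150  86  81  77  73  69  68  66  63  63  62  62  62  62  62  61  62  61  67 103 141 156 158 158 157 158 158 159 158 158 153 131  98
151  75  72  67  66  64  63  63  63  62  62  62  62  62  61  63  65  68  73  96 127 148 156 158 158 158 158 158 159 159 154 132  99
152  66  64  63  62  62  64  62  62  62  62  63  63  65  69  72  74  79  85  95 116 138 154 159 159 159 159 159 159 160 154 132 100
153  64  63  63  65  62  62  62  61  63  65  67  70  73  81  85  88  94 105 117 133 146 155 159 160 160 159 159 159 161 155 133 100
154  62  63  63  63  62  62  64  65  68  74  79  84  87  93 104 109 117 133 142 149 153 155 156 154 155 155 155 158 160 154 131  98
155  63  61  64  64  65  68  71  78  82  90 103 109 109 115 128 135 137 146 149 149 146 145 143 139 139 139 144 150 149 138 117  92
156  64  65  67  71  75  80  89 100 107 115 129 135 133 134 140 142 141 140 138 135 131 128 125 12
[... 7921 characters left out ...]
 102 103 104 106 102  95  91  94  95
181 114 113 112 110 112 129 141 134 118 107 104 103 103 101  99  99  98  96  95  94  94  96 100 102 103 104 104 103 100  97  98  99
182 113 113 112 107  96 106 129 136 129 117 106 103 105 101  96  93  92  92  92  92  93  95 100 102 105 105 105 105 105 104 104 105
183 113 113 112 107  91  88 105 122 129 129 118 118 125 119 110 105  95  91  92  92  93  95 100 103 105 106 106 106 107 107 107 106
184 115 114 115 111  99  82  83  96 115 126 129 138 146 143 138 130 109  93  91  91  92  95  99 102 105 106 107 107 108 107 106 106
185 115 115 115 114 106  89  75  78  91 108 121 136 146 150 153 144 116  95  90  91  92  95  98 102 105 107 107 107 107 107 107 106
284
```

Emit:
{"name": "move_arm", "arguments": {"targets": "-1 0.1 -0.2 0.7 0 0 0;-1 0 0 0.7 0 0 0;-1 0 0 0.5 0 0 0;-1 0 0 0 0 0 0;-1 0 0 0 0 0 0"}}

```text
clock: 18.58
eef_pos: [544.1, 109.9, 100.2]
tool_rot: [3.141, 0.001, -0.0]
force: [0.7, 0.2, -0.7]
width: 23.6
gripper_force: 59.0
```

Emit:
{"name": "move_arm", "arguments": {"targets": "-1 0 0 0.2 0 0 0;-1 0 0 0.2 0 0 0;-1 0 0 0.2 0 0 0;-1 0 0 0 0 0 0"}}

```text
clock: 18.92
eef_pos: [544.4, 110.0, 94.5]
tool_rot: [-3.141, 0.0, -0.0]
force: [1.0, 0.2, -1.0]
width: 23.5
gripper_force: 59.0
```

Emit:
{"name": "move_arm", "arguments": {"targets": "-1 0 0 0.1 0 0 0;-1 0 0 0.1 0 0 0;-1 0 0 0.1 0 0 0;-1 0 0 0 0 0 0"}}

```text
clock: 19.25
eef_pos: [544.5, 110.0, 91.7]
tool_rot: [-3.141, -0.0, -0.0]
force: [0.5, 1.7, 0.6]
width: 23.4
gripper_force: 59.0
```

Emit:
{"name": "move_arm", "arguments": {"targets": "-1 0 0 0.05 0 0 0;-1 0 0 0.05 0 0 0;-1 0 0 0 0 0 0"}}

```text
clock: 19.5
eef_pos: [544.5, 110.0, 90.7]
tool_rot: [-3.141, -0.0, -0.0]
force: [-0.1, 0.9, -0.5]
width: 23.3
gripper_force: 59.0
```

Emit:
{"name": "move_arm", "arguments": {"targets": "-1 0 0 0.1 0 0 0;-1 0 0 0.1 0 0 0;-1 0 0 0 0 0 0"}}

```text
clock: 19.75
eef_pos: [544.5, 110.0, 88.6]
tool_rot: [-3.142, 0.0, -0.0]
force: [0.1, 1.7, 0.1]
width: 23.4
gripper_force: 59.0
```

Run:
```python
from h import *
s=snap('side','pics/side9.png'); e=read_state()
print(e['eef_pos'],e['force'],e['torque'],pix(s,[e['eef_pos']]))
g=s['color'][150:186,282:310].max(2)
for i,r in enumerate(g): print(150+i,' '.join('%3d'%v for v in r))
```

```text
[544.49336726 109.9504374   88.66808562] [-0.03265798 -0.12685765 -0.05429991] [ 0.13394305 -0.02335241  0.00546111] [[295.74563493 170.17625781]]
150  88  85  82  79  71  58  49  45  46  47  47  45  46  46  47  47  46  48  50  50  54  55  65  75  75  89 123 149
151  79  75  72  69  64  56  49  48  46  47  46  47  47  48  47  47  48  49  49  49  51  56  57  57  51  66 108 143
152  69  67  64  63  61  58  54  50  47  46  47  47  47  47  46  48  48  47  47  49  51  56  57  55  49  63 106 142
153  62  60  60  61  59  59  58  53  49  46  47  47  47  47  47  47  48  48  47  47  49  55  57  53  50  71 116 146
154  61  61  60  60  60  60  58  55  49  46  47  47  48  48  49  48  48  47  47  49  50  52  55  52  52  79 120 145
155  60  61  60  60  61  62  62  60  52  47  46  48  47  48  49  50  49  48  47  48  50  52  54  51  53  79 113 132
156  60  61  62  62  65  69  73  72  63  55  48  46  47  47  50  51  51  47  48  49  49  51  50  49  56  80 107 120
157  64  67  68  71  78  86  96  99  88  69  53  48  47  47  49  50  48  47  48  47  49  47  48  46  62  89 108 118
158  71  76  81  88  98 1
[... 2522 characters left out ...]
 104
180 113 113 113 113 113 116 131 142 139 121 109 105 106 105 105 105 104 104 102 102 101  99  97  99 100 102 103 102
181 114 113 113 112 113 109 111 129 141 133 118 107 104 103 103 102 100  99  98  96  94  94  94  96 100 103 103 104
182 113 113 113 113 113 106  95 107 129 136 130 118 106 103 109 108 100  94  93  93  92  91  92  95  99 103 104 106
183 114 115 113 113 113 106  91  87 105 124 132 129 119 118 129 125 106  93  91  91  91  91  92  95 101 103 104 105
184 113 114 115 114 114 110  98  82  82  98 118 128 130 137 143 128 105  92  91  92  91  91  92  95  99 103 104 105
185 113 113 114 115 115 114 106  89  76  78  92 108 122 136 138 119  98  92  91  91  92  91  92  94  98 102 105 105
```

Emit:
{"name": "move_arm", "arguments": {"targets": "-1 0 0 0.1 0 0 0;-1 0 0 0.1 0 0 0;-1 0 0 0 0 0 0"}}

```text
clock: 20.05
eef_pos: [544.4, 110.0, 86.6]
tool_rot: [-3.142, 0.0, -0.0]
force: [0.6, 0.5, 0.2]
width: 23.5
gripper_force: 59.0
```

Emit:
{"name": "move_arm", "arguments": {"targets": "-1 0 0 0.1 0 0 0;-1 0 0 0.1 0 0 0;-1 0 0 0 0 0 0"}}

```text
clock: 20.3
eef_pos: [544.4, 110.0, 84.6]
tool_rot: [-3.142, 0.0, -0.0]
force: [-0.3, 1.2, 0.4]
width: 23.5
gripper_force: 59.0
```

Emit:
{"name": "move_arm", "arguments": {"targets": "-0.2 0 0 0 0 0 0;-0.2 0 0 0 0 0 0;-0.2 0 0 0 0 0 0;-0.2 0 0 0 0 0 0"}}

```text
clock: 20.63
eef_pos: [544.5, 109.7, 84.8]
tool_rot: [3.141, 0.0, -0.0]
force: [0.5, -0.8, -0.6]
width: 34.3
gripper_force: 0.0
```

Emit:
{"name": "move_arm", "arguments": {"targets": "-0.2 0 0 -0.5 0 0 0;-0.2 0 0 -1.5 0 0 0;-0.2 0 0 -3 0 0 0;-0.2 0 0 -3.5 0 0 0;-0.2 0 0 -3.5 0 0 0"}}

```text
clock: 21.05
eef_pos: [543.8, 109.6, 206.1]
tool_rot: [3.141, 0.001, -0.0]
force: [0.5, 0.5, 0.5]
width: 34.0
gripper_force: 0.0
```

Emit:
{"name": "move_arm", "arguments": {"targets": "-0.2 0 4 0 0 0 0;-0.2 0 4 0 0 0 0;-0.2 0 4 0 0 0 0;-0.2 0 4 0 0 0 0;-0.2 0 4 0 0 0 0"}}

```text
clock: 21.47
eef_pos: [544.1, -91.9, 205.5]
tool_rot: [3.141, -0.001, 0.0]
force: [1.3, 0.0, -0.2]
width: 34.0
gripper_force: 0.0
```

Emit:
{"name": "move_arm", "arguments": {"targets": "-0.2 0 4 0 0 0 0;-0.2 0 4 0 0 0 0;-0.2 0 0 0 0 0 0;-0.2 0 0 0 0 0 0;-0.2 0 0 0 0 0 0"}}

```text
clock: 21.88
eef_pos: [544.2, -169.8, 204.9]
tool_rot: [-3.141, 0.0, -0.001]
force: [0.5, 1.1, -0.4]
width: 34.5
gripper_force: 0.0
```

Run:
```python
from h import *
t=snap('top','pics/topA.png'); s=snap('side','pics/sideA.png')
b=cv2.imread('pics/top5.png')
print(pix(t,[(544,110,82),(544,110,89)]))
g=t['color'][186:208,274:298].max(2)
for i,r in enumerate(g): print(186+i,' '.join('%3d'%v for v in r))
# carousel moved since top5?
A=cv2.cvtColor(t['color'],cv2.COLOR_RGB2GRAY)[155:188,255:320].astype(int); B=cv2.cvtColor(b,cv2.COLOR_BGR2GRAY)[155:188,255:320].astype(int)
print(np.abs(A-B).max(),np.abs(A-B).mean())
```

```text
[[286.52308714 197.04722843]
 [286.35572285 196.66301075]]
186 148 142 121 109 128 155 171 173 172 173 170 170 171 169 170 169 173 172 167 168 162 142 128 147
187 138 130 118 105 127 158 169 171 173 170 173 172 171 171 171 173 169 170 170 171 159 133 129 154
188 139 133 116 108 131 162 171 176 174 172 173 173 172 172 172 170 174 172 171 169 160 134 141 167
189 154 140 117 116 137 164 171 174 172 174 175 173 173 173 173 172 173 172 170 167 156 136 142 172
190 157 142 117 124 147 157 160 162 166 167 164 165 164 164 166 166 169 168 157 153 143 130 141 164
191 144 128 114 131 148 139 131 140 150 158 159 158 155 155 154 161 164 161 141 127 130 131 133 150
192 119 115 119 143 148 129 115 134 161 171 164 167 164 165 165 168 170 160 131 119 130 141 141 142
193 119 128 143 159 158 131 118 143 172 175 166 159 163 170 176 179 180 164 132 126 143 154 152 144
194 142 153 162 168 162 133 130 156 173 160 135 123 127 143 156 163 171 161 131 129 155 163 155 148
195 162 170 173 173 159 132 139 161 157 129  93  74  79  94 107 124 144 149 132 130 157 169 162 153
196 176 175 172 170 156 132 142 159 141  
[... 480 characters left out ...]
48 131 147 164 146 108  78  67  65  65  75 101 130 136 119 129 161 172 174 174
202 174 175 179 171 155 147 161 172 166 137 112 101 100 103 106 123 142 137 119 134 161 175 173 169
203 161 172 173 170 158 153 161 165 164 151 133 127 128 132 129 137 141 131 119 134 158 168 165 156
204 139 151 157 159 151 151 153 155 155 150 144 141 140 143 142 142 138 132 131 142 152 153 143 123
205 120 127 135 144 145 147 149 156 158 156 156 152 154 154 153 150 141 137 131 135 129 122 115 104
206 110 114 118 125 126 132 137 148 150 149 150 150 150 151 146 143 138 128 123 116 108 103 106 106
207 112 114 115 114 114 117 123 122 124 126 123 123 124 125 127 127 124 123 112 109 106 107 111 114
10 2.5925407925407926
```

The knob sits inside the square cup: the dark disc is at about (286,198) within the cup walls at columns 279–293. The carousel has not moved since it was aligned. I hand the job in.

```bash
python3 -c "
from h import *
print(read_state()['width'],order.finish_job())"
```

```text
the job is handed in; nothing more can be done
34.18657123796005 None
```

I handed the job in at about 22 s. By my camera measurements the square cup is in line with the pointer to within about 1°, the knob is inside it, the arm is clear, and the carousel force read about 11 N at most; `finish_job` returned no verdict.

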